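# Chock the hand pump on the slanted stand

### The arm

A 6-joint arm with a two-finger parallel gripper is mounted at the origin on the work surface. World frame = base frame: x ahead of the robot, y to its left, z up, the work surface at z = 0. Lengths are in mm, angles in rad, forces in N, time in s.
With the tool pointing down it reaches from about 350 to 875 mm from the base axis. Payload 4.2 kg.
Tool frame: the origin (TCP) lies on the mounting face of the last link; the fingertips stand 173 mm ahead of it and the grasp point (between the pads) lies grip_point_offset ahead of it (grip_point_offset is the distance from the TCP to the grasp point, in mm); z points along the fingers, y is the line along which they close (so a half turn about z gives the same grasp; the last joint's range is limited). The gripper opens to 85 mm and grips with 20 to 120 N. Pads are 22 mm wide; open, the fingers measure 114 mm over their backs; the gripper's body (76 mm by 85 mm) begins 54 mm behind the grasp point. The pads swing forward as they close: fully open they stand 13 mm farther back than shut.
Start: joints at [1.598, 0.385, 0.008, 0, -1.194, -0.259], TCP at [143.55, 608.271, 404.712] pointing down, gripper open.
Joint ranges: [-3.14, 3.14], [-1.21, 2.06], [-1.07, 1.41], [-3.16, 2.05], [-2.99, -0.16], [-3.1, 3.1]. Speed limits (rad/s): [2.79, 2.79, 3.14, 3.14, 3.14, 3.14].

### API

Orientations are given as a unit quaternion [x, y, z, w].
In Python, from bench import read_state, get_image, job_done, recognise, place_of, grip_point_offset gives the robot as it stands. The module is installed in compiled form; this text tells all that it offers.
- The arm moves only by the tool carry_out, never from a script. Its arguments are lists of equal length, an entry for each row: "slide": the shift along the tool's x, y, z in m, a list of three; "roll": the turn about the tool's z in degrees; "claw": the finger opening in m, from 0 to 0.0854. A call has 1 to 8 rows; each row is the pose to reach, as a shift and turn from the pose commanded when the call began, along the tool's axes at that moment; what a row does not reach only later rows make up. A row lasts 1/8 s, in which the tool goes at most 62.5 mm and 10.7 degrees, less where a joint would pass 70% of its speed; a pose out of reach is approached as far as the arm can. A call with a gripper value outside its range is refused whole. The fingers move at their own pace and stop on an object; the grip force is fixed at half the most. Time passes only in rows, so rows that repeat a pose let the fingers close. It gives the time, the measured TCP pose, the force, the opening and the grip force at its end, in the units of the state.
- read_state(): the state, without advancing time (a new reading comes with each control period).
- get_image(name): name is "side" or "top" or "wrist"; returns a dict with "img" (480x640x3 uint8, red, green, blue), "z_map" (480x640 float32, mm along the optical axis (not along the pixel's ray), 0 where there is no reading), "mtx" (3x3 intrinsics, pixels), "world_from_camera" (4x4, takes a point from camera to world coordinates); the wrist camera has in their place "T_tool_cam" (4x4, takes a point from camera to tool coordinates, whose origin is the TCP and whose axes are the flange's). Camera axes: x right, y up, looking along -z (the intrinsics and any distortion apply to the point x, -y, -z); pixel columns grow to the right and rows downward; lengths in mm; the calibration is good to about 2 mm. The wrist camera is an equidistant fisheye: a pixel r from the principal point sees the ray r / f radians off the axis. A picture is of the moment at which its call begins: read the wrist's pose just before it.
- job_done(): hands the job in; it is judged then, once.
Trained networks look in a picture, given as the dict that the camera call returned (one of the last four; its "shot" number tells which), for a name from the list of things; names that differ only in an ending like _2 or _b are one class to them, and where a whole thing is asked for, a point or a joint stands for the part that bears it (a point fixed in the world has none). Each returns a list of dicts, best first, with "conf" (0 to 1); they miss things now and then, are a little off and sometimes report something else, mostly with a low value. They report only what shows in the picture. A call takes as long as a camera call. They do not tell look-alikes from the thing itself.
- recognise(picture, thing): "at" ([column, row] in pixels, amid what is visible of it).
- place_of(picture, thing): "at" ([column, row] in pixels: a listed point, or the origin of a listed thing).
The state is a dict: "clock": time; "joints": joint angles; "joint_vel": joint speeds; "joint_efforts": joint torques, N m; "position": TCP position; "ee_rot": TCP orientation; "contact_force": force on the tool from outside, world axes, zero at the start; "wrist_torque": the same for the moment, N m; "gripper_width": finger opening in mm; "grasp_force": force on a finger pad.
Only numpy, scipy, OpenCV 4.12 (cv2) and the standard library are available. Lean on these libraries where they do the work, as an engineer would, in place of code of your own. Each camera call takes 0.05 s, during which the arm holds its last target. There are 200 camera calls.

### The job

Put the grey hand pump on show on the slanted stand so that it does not roll: first set the wooden chock flat and square on the slope, bar downhill, and let it go. Then lay the pump across the slope behind it, centred on it and down on the deck, and ease it downhill until the chock is hard up against the clear stop strip and the pump presses firmly on both wedge ends (about as hard as half a kilo weighs or a little more, not a shove); only then let go. Leave the other ornaments alone.

Things in the scene. Friction and masses are not known exactly. Their poses are not given: they have to be found in the camera images.
- deck: Sloping white acrylic top of the display stand, 260 x 260 mm, 8 mm thick, sloping 12 degrees down towards the robot; the stand does not move. Origin: centre of the deck's upper surface, 52 mm above the table. x points uphill along the slope, y across it, z square out of the slope. Polished: the chock stays where it is let go, but slips when pushed downhill with 3 N or so.
- strip_zone (a point): Middle of the zone of the stop strip, on the deck's surface at deck x = -65 mm; axes as the deck. A rigid clear acrylic strip, 7 mm high, 8 mm thick, 250 mm long, is fixed across the deck (along y). Its uphill face lies anywhere up to 25 mm uphill or downhill of this point; it is hard to see and its place is not reported: slide the chock downhill from above until it butts.
- chock_bar (a point): Loose U-shaped light-wood chock, 0.16 kg. Point: centre of its cross bar, half-way up. Bar 14 mm thick (x), 120 long (y), 32 high. x runs from the bar along the two legs (30 wide, 24 high, at y = +-45, 60 mm gap between), which end in 60-degree wedge faces: toe at x = 60, top edge at x = 47. z up. In use x points uphill; a pump on the deck against both wedges has its axis at x = 74 mm.
- pump_mid (a point): Loose grey plastic hand pump lying on the table, 0.18 to 0.35 kg; rolls freely. Point: on the axis, middle of the barrel, a smooth cylinder 44 mm in diameter, 130 mm long; x along its axis. A rod with a round knob (28 mm diameter, ending 117 mm from this point) sticks from the +x end, a nozzle (ending 79 mm from it) from the -x end. Knob may go to either side.
- votive: Ribbed red glass votive, open cup 72 mm wide, 70 mm high; origin at the centre of its underside. Bystander.
- coasters: Pile of five round wooden coasters, 97 mm wide, 40 mm high; origin at the centre of its underside. Bystander.
- tealight: Aluminium tealight tin, 40 mm wide, 16 mm high; origin at the centre of its underside. Bystander.
- dish: Blue ceramic dish, 100 mm wide, 35 mm high; origin at the centre of its underside. Bystander.
- bull: Terracotta bull figurine, about 95 x 60 x 90 mm; origin between its feet. Bystander.
Not all that is in view belongs to the job. Leave any green look-alike of the part that bears chock_bar alone. Leave any orange look-alike of the part that bears pump_mid alone.

How it is judged:
By the outcome, as a careful person would: the job done as asked, in the order asked, and still so for the second after the job is handed in, with the robot touching nothing.
It also fails if it takes over 64 s, if anything falls off the work surface, if the arm or the gripper's body presses on something with over 40 N, if the wrist force passes 120 N, or if a joint passes its speed limit or range.

## Working session

There is one attempt and no reset: what is moved stays moved. The work goes in short steps, Python scripts to look and compute and a tool call to move; the robot and the scene stay as the last step left them, time stands still between calls to the robot, and variables do not carry over. Pictures are saved under pics/ and viewed, at most 10 in all, crops included, and the job is handed in when it is done.

Besides the shell and the picture viewer there is one more tool, called after ">>>" as a command line: name --pt "numbers of a row" for each row, then --argument value for the rest. carry_out: Moves the arm, as the interface text tells. Its arguments: {"type":"object","properties":{"slide":{"type":"array"},"roll":{"type":"array"},"claw":{"type":"array"}},"required":["slide","roll","claw"]}

```bash
mkdir -p pics; cat > h.py <<'E'
import numpy as np, cv2
from bench import *
from scipy.spatial.transform import Rotation as R
def cloud(p):
    z=p["z_map"]; v,u=np.mgrid[0:480,0:640]; K=p["mtx"]
    c=np.stack([(u-K[0,2])/K[0,0]*z,-(v-K[1,2])/K[1,1]*z,-z],-1)
    T=p["world_from_camera"]; w=c@T[:3,:3].T+T[:3,3]; w[z<=0]=np.nan
    return w
def at(w,px,r=2):
    c,q=int(round(px[0])),int(round(px[1])); return np.nanmedian(w[max(q-r,0):q+r+1,max(c-r,0):c+r+1].reshape(-1,3),0)
def save(n,img): cv2.imwrite(f"pics/{n}.png",img[:,:,::-1])
E
python3 - <<'E'
from h import *
np.set_printoptions(precision=1,suppress=True)
s=read_state(); print(s); print(grip_point_offset)
ims=[]
for n in("top","side"):
    p=get_image(n); ims.append(p["img"]); w=cloud(p); np.save(n+"_w",w); np.save(n+"_i",p["img"])
    print(n,p["mtx"].round(1).tolist(),p["world_from_camera"].round(3).tolist(), [k for k in p])
    for t in "deck strip_zone chock_bar pump_mid votive coasters tealight dish bull".split():
        print(t,[(np.round(d["at"]).tolist(),round(d["conf"],2),at(w,d["at"])) for d in place_of(p,t)[:3]])
    for t in ("chock_bar","pump_mid"): print('rec',t,[(np.round(d["at"]).tolist(),round(d["conf"],2),at(w,d["at"])) for d in recognise(p,t)[:4]])
save("top",ims[0]);save("side",ims[1])
E
```

```text
{'clock': 0.0, 'joints': array([ 1.6,  0.4,  0. , -0. , -1.2, -0.3]), 'joint_vel': array([-0.,  0.,  0.,  0.,  0.,  0.]), 'joint_efforts': array([  0. , -39.2,  18.8,   4.2,  -0. ,   0. ]), 'position': array([143.5, 608.1, 403.6]), 'ee_rot': array([ 1. , -0.1, -0. ,  0. ]), 'contact_force': array([-0.3,  0.1,  0.4]), 'wrist_torque': array([-0., -0.,  0.]), 'grasp_force': 0.0, 'gripper_width': 85.40120356264681}
154.70000000000002
top [[589.1, 0.0, 312.6], [0.0, 589.1, 240.7], [0.0, 0.0, 1.0]] [[-0.02, 0.988, -0.154, 357.315], [-1.0, -0.023, -0.016, -46.783], [-0.019, 0.154, 0.988, 1594.337], [0.0, 0.0, 0.0, 1.0]] ['img', 'z_map', 'mtx', 'world_from_camera', 'shot']
deck [([306.0, 251.0], 0.96, array([571. ,  -3.9,  56.6]))]
strip_zone [([308.0, 281.0], 0.66, array([491.9,  -7.4,  44.3])), ([180.0, 201.0], 0.6, array([718. , 335.4,  40.9]))]
chock_bar [([129.0, 301.0], 0.89, array([450.5, 470. ,  32.5])), ([181.0, 268.0], 0.84, array([535.6, 332.9,  31.5]))]
pump_mid [([430.0, 266.0], 0.8, array([ 524.9, -330.2,   42. ])), ([505.0, 271.0], 0.78, array([ 507.1, -525.7,   44.5])), ([264
[... 1192 characters left out ...]
1.6, -540.6,   38.8])), ([335.0, 354.0], 0.58, array([ 517.3, -344.2,   37.8]))]
votive [([204.0, 232.0], 0.81, array([360.3, 168.1,  13.2]))]
coasters [([315.0, 191.0], 0.88, array([706.5, 308.2,  13.3]))]
tealight [([434.0, 341.0], 0.78, array([ 712.3, -349.4,   14.3])), ([337.0, 352.0], 0.62, array([ 521.6, -341.7,   37.3]))]
dish [([368.0, 220.0], 0.63, array([775. ,  76.4,  24.1]))]
bull [([402.0, 257.0], 0.65, array([784.1, -94.3,  19.4]))]
rec chock_bar [([223.0, 179.0], 0.69, array([455.2, 446.2,  25.3])), ([264.0, 195.0], 0.55, array([557.5, 354.1,   1.8]))]
rec pump_mid [([374.0, 461.0], 0.9, array([ 496.8, -542.3,   37. ])), ([337.0, 352.0], 0.87, array([ 521.6, -341.7,   37.3]))]
```

View pics/top.png

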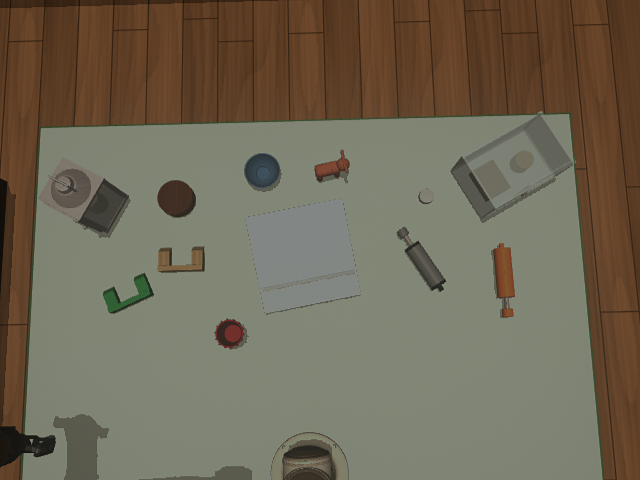

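View pics/side.png

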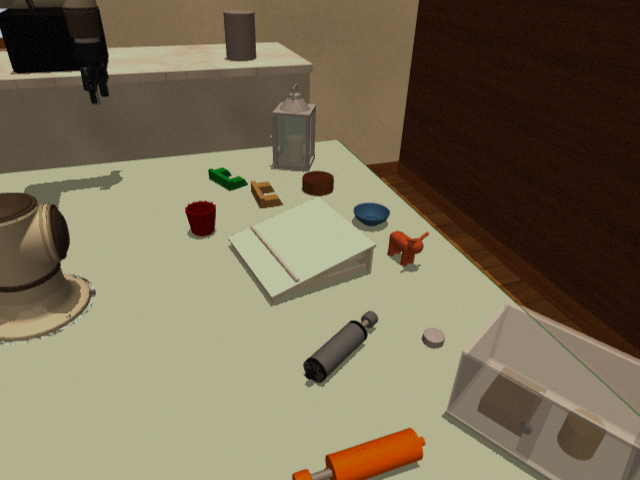

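The top view shows two chock candidates: the light-wood one at (181,262), which fits, and the green look-alike at (129,295). It also shows two pumps: the grey one at (425,265), which fits, and the orange look-alike at (505,275). The strip shows as a faint line from (262,290) to (355,273). Next I measure the poses and confirm both targets in one crop.

```bash
python3 - <<'E'
from h import *
np.set_printoptions(precision=2,suppress=True)
w=np.load("top_w.npy"); im=np.load("top_i.npy"); 
c=lambda a,b,x,y:cv2.resize(im[b:y,a:x],(390,390),interpolation=cv2.INTER_CUBIC)
save("crop",np.hstack([c(145,225,215,295),c(385,220,455,290)]))
hsv=cv2.cvtColor(im,cv2.COLOR_RGB2HSV).astype(int)
# table offset
print("table z",np.nanmedian(w[350:400,300:420,2]), np.nanmedian(w[230:250,215:235,2]),np.nanmedian(w[300:320,400:450,2]))
# deck plane
m=np.zeros((480,640),np.uint8); cv2.fillPoly(m,[np.array([[252,222],[338,206],[349,262],[263,278]])],1)
P=w[m>0]; P=P[~np.isnan(P).any(1)]
A=np.c_[P[:,:2],np.ones(len(P))]; k=np.linalg.lstsq(A,P[:,2],rcond=None)[0]
print("plane",k,"tilt",np.degrees(np.arctan(np.hypot(*k[:2]))),"yaw",np.degrees(np.arctan2(k[1],k[0])))
# deck outline: points near plane, in colour segment
r=np.abs(w[...,2]-(w[...,:2]@k[:2]+k[2]))<6
roi=np.zeros_like(m); roi[195:325,235:370]=1
mm=(r&(roi>0)&(w[...,2]>15)).astype(np.uint8)
n,l,st,ce=cv2.connectedComponentsWithStats(mm); i=1+np.argmax(st[1:,4]); Q=w[l==i][:,:2].astype(np.float32)
print("deck rect",cv2.minAreaRect(Q),len(Q))
def seg(b,zmin,name):
    x0,y0,x1,y1=b; W=w[y0:y1,x0:x1].reshape(-1,3); W=W[W[:,2]>zmin]
    print(name,len(W),cv2.minAreaRect(W[:,:2].astype(np.float32)),W.mean(0),"zmax",np.percentile(W[:,2],[50,90,98])); return W
C=seg((150,235,215,285),12,"chock"); np.save("C",C)
B=C[C[:,2]>29]; print("bar",len(B),cv2.minAreaRect(B[:,:2].astype(np.float32)))
seg((385,220,455,300),12,"pump all"); G=seg((385,220,455,300),34,"barrel")
x=G[:,:2]; u,s,v=np.linalg.svd(x-x.mean(0)); print("axis",v[0],np.degrees(np.arctan2(v[0][1],v[0][0])))
E
```

```text
table z 0.6429636150430724 1.1330148320795388 0.7186384039649738
plane [  0.21   0.04 -63.37] tilt 11.93529781692929 yaw 10.590936057428783
deck rect ((559.2078857421875, 4.6957855224609375), (255.06326293945312, 260.5576171875), 10.069852828979492) 8608
chock 694 ((561.877685546875, 331.12371826171875), (64.81127166748047, 134.495361328125), 0.25769785046577454) [555.82 335.98  26.51] zmax [26.51 34.82 38.26]
bar 235 ((557.77978515625, 336.132080078125), (122.11148834228516, 54.951507568359375), 89.39155578613281)
pump all 984 ((543.9622802734375, -321.75531005859375), (210.68887329101562, 137.99813842773438), 56.15826416015625) [ 537.96 -311.59   38.23] zmax [39.82 46.54 50.03]
barrel 713 ((546.2745361328125, -308.78204345703125), (192.8212890625, 41.740291595458984), 31.854665756225586) [ 534.82 -315.03   42.04] zmax [41.97 47.32 50.37]
axis [-0.85 -0.53] -148.21728932380532
```

View pics/crop.png

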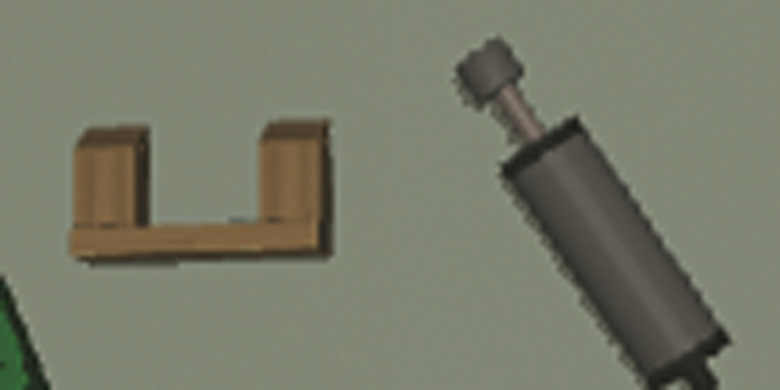

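The crop confirms the light-wood chock, upright with its legs uphill-ish at (180,262), and the grey pump with its knob at the upper left. Now the move numbers.

```bash
cat >> h.py <<'E'
def plan(g,yaw_y):
    """slide [m] and roll [deg] in tool axes to bring grasp point to g (mm), tool y to heading yaw_y deg (mod 180)"""
    s=read_state(); M=R.from_quat(s["ee_rot"]).as_matrix()
    cur=s["position"]+grip_point_offset*M[:,2]
    h=np.degrees(np.arctan2(M[1,1],M[0,1])); d=(yaw_y-h+90)%180-90
    tcp=np.array(g)-grip_point_offset*np.array([0,0,-1.])
    print("t",round(s["clock"],2),"grasp",cur.round(1),"heading y",round(h,2),"zaxis",M[:,2].round(3),"j6",round(s["joints"][5],2),"slide",(M.T@(tcp-s["position"])/1000).round(4).tolist(),"roll",round(-d,2),"(alt",round(-d+180*np.sign(d),1),") F",s["contact_force"].round(1),"w",round(s["gripper_width"],1))
E
python3 - <<'E'
from h import *
plan([537,333,150],0.7)
plan([537,333,22],0.7)
# strip estimate: line pixels -> deck coords by depth
w=np.load("top_w.npy")
a=np.radians(10.3); ux=np.array([np.cos(a),np.sin(a)])
im=np.load("top_i.npy").astype(int).sum(2)
for c in (275,290,305,320,335,345):
    r0=int(round(290-(c-262)*17/93)); 
    print(c,r0,[(r,im[r,c],round(float((at(w,(c,r),1)[:2]-[560,4.7])@ux/np.cos(np.radians(12))),1)) for r in range(r0-4,r0+5)])
E
```

```text
t 1.2 grasp [143.5 608.3 250. ] heading y -103.28 zaxis [ 0.  0. -1.] j6 -0.26 slide [0.4462, 0.1776, 0.1] roll 76.02 (alt -104.0 ) F [-0.1  0.1  0.9] w 85.1
t 1.2 grasp [143.5 608.3 250. ] heading y -103.28 zaxis [ 0.  0. -1.] j6 -0.26 slide [0.4462, 0.1776, 0.228] roll 76.02 (alt -104.0 ) F [-0.1  0.1  0.9] w 85.1
275 288 [(284, np.int64(397), -60.1), (285, np.int64(398), -62.8), (286, np.int64(371), -66.1), (287, np.int64(366), -68.0), (288, np.int64(351), -71.4), (289, np.int64(389), -73.0), (290, np.int64(398), -75.7), (291, np.int64(395), -78.0), (292, np.int64(396), -80.6)]
290 285 [(281, np.int64(400), -60.0), (282, np.int64(398), -63.1), (283, np.int64(373), -66.2), (284, np.int64(369), -68.7), (285, np.int64(351), -71.5), (286, np.int64(392), -73.3), (287, np.int64(398), -75.9), (288, np.int64(396), -78.4), (289, np.int64(397), -81.0)]
305 282 [(278, np.int64(399), -60.3), (279, np.int64(397), -63.4), (280, np.int64(373), -66.4), (281, np.int64(366), -69.1), (282, np.int64(343), -71.4), (283, np.int64(389), -73.5), (284, np.int64(400), -76.1), (285, np.int64(395), -78.4), (286, np.int64(395), -81.0)]
320 279 [(275, np.int64(400), -60.0), (276, np.int64(366), -63.2), (277, np.int64(366), -66.3), (278, np.int64(366), -69.2), (279, np.int64(338), -71.2), (280, np.int64(390), -73.5), (281, np.int64(398), -76.3), (282, np.int64(397), -79.0), (283, np.int64(397), -81.1)]
335 277 [(273, np.int64(363), -63.4), (274, np.int64(366), -66.4), (275, np.int64(367), -69.0), (276, np.int64(340), -71.8), (277, np.int64(393), -73.6), (278, np.int64(397), -76.0), (279, np.int64(394), -78.6), (280, np.int64(396), -81.6), (281, np.int64(395), -84.1)]
345 275 [(271, np.int64(366), -64.1), (272, np.int64(363), -67.1), (273, np.int64(367), -69.1), (274, np.int64(339), -71.9), (275, np.int64(389), -73.9), (276, np.int64(397), -76.7), (277, np.int64(395), -78.9), (278, np.int64(394), -81.7), (279, np.int64(396), -84.4)]
```

>>> carry_out --pt "0.05 0.02 0.012" --pt "0.11 0.044 0.025" --pt "0.17 0.068 0.04" --pt "0.23 0.092 0.055" --pt "0.29 0.116 0.07" --pt "0.35 0.14 0.085" --pt "0.4 0.16 0.095" --pt "0.4462 0.1776 0.1" --roll '[9.5, 19, 28.5, 38, 47.5, 57, 66.5, 76]' --claw '[0.085, 0.085, 0.085, 0.085, 0.085, 0.085, 0.085, 0.085]'

```text
clock: 2.2
position: [538.5, 331.6, 304.1]
ee_rot: [0.71, -0.705, 0.0, 0.0]
contact_force: [0.4, 1.5, -0.1]
gripper_width: 84.8
grasp_force: 0.0
```

```bash
python3 - <<'E'
from h import *
plan([537,333,22],0.7)
s=read_state(); p=get_image("wrist"); print(p["mtx"].round(1).tolist(),p["T_tool_cam"].round(3).tolist())
save("w1",p["img"])
M=R.from_quat(s["ee_rot"]).as_matrix(); T=p["T_tool_cam"]; K=p["mtx"]
for d in place_of(p,"chock_bar")[:2]:
    x=(d["at"][0]-K[0,2])/K[0,0]; y=(d["at"][1]-K[1,2])/K[1,1]; r=np.hypot(x,y)
    ray=np.array([np.sin(r)*x/r,-np.sin(r)*y/r,-np.cos(r)]); W=M@(T[:3,:3]@ray); o=M@T[:3,3]+s["position"]
    print(d["at"],d["conf"],o+W*(16-o[2])/W[2])
E
```

```text
t 2.2 grasp [538.4 331.5 149.4] heading y -179.59 zaxis [-0. -0. -1.] j6 -0.8 slide [-0.0015, 0.0014, 0.1274] roll -0.29 (alt 179.7 ) F [ 0.4  1.5 -0.1] w 84.8
[[371.6, 0.0, 316.5], [0.0, 371.6, 236.3], [0.0, 0.0, 1.0]] [[-0.0, 0.964, 0.265, 66.394], [1.0, -0.0, 0.002, -0.659], [0.002, 0.265, -0.964, 30.637], [0.0, 0.0, 0.0, 1.0]]
[322.9, 239.5] 0.74 [534.74380324 338.22335246  16.        ]
[414.7, 383.9] 0.61 [451.75815507 470.27967553  16.        ]
```

View pics/w1.png

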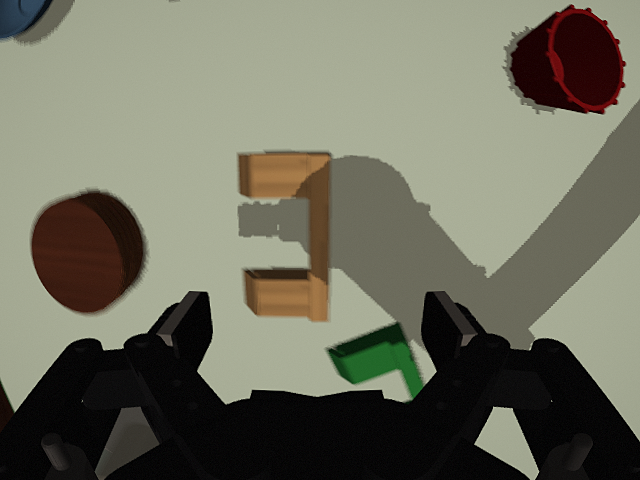

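The wrist view shows the wooden chock with its bar at column 320, ends at rows 152 and 321. That puts the bar centre at about (537, 335.5), in agreement with the top camera.

>>> carry_out --pt "-0.004 0.0015 0.03" --pt "-0.004 0.0015 0.07" --pt "-0.004 0.0015 0.11" --pt "-0.004 0.0015 0.1275" --pt "-0.004 0.0015 0.1275" --pt "-0.004 0.0015 0.1275" --pt "-0.004 0.0015 0.1275" --pt "-0.004 0.0015 0.1275" --roll '[0, 0, 0, 0, 0, 0, 0, 0]' --claw '[0.085, 0.085, 0.085, 0.085, 0, 0, 0, 0]'

```text
clock: 3.3
position: [535.7, 337.2, 178.7]
ee_rot: [0.712, -0.703, 0.0, -0.001]
contact_force: [-2.6, -1.9, 4.1]
gripper_width: 12.7
grasp_force: 59.8
```

>>> carry_out --pt "0 0 0" --pt "0 0 0" --pt "0 0 -0.02" --pt "0 0 -0.06" --pt "0 0 -0.1" --pt "0 0 -0.12" --pt "0 0 -0.12" --pt "0 0 -0.12" --roll '[0, 0, 0, 0, 0, 0, 0, 0]' --claw '[0, 0, 0, 0, 0, 0, 0, 0]'

```text
clock: 4.3
position: [534.9, 336.4, 295.4]
ee_rot: [0.711, -0.703, -0.0, 0.002]
contact_force: [-0.7, 0.3, -1.3]
gripper_width: 13.0
grasp_force: 59.4
```

```bash
python3 - <<'E'
from h import *
plan([526,-1,145],190.3)
E
```

```text
t 4.3 grasp [534.5 336.2 140.7] heading y -179.31 zaxis [-0.003 -0.002 -1.   ] j6 -0.8 slide [0.3373, 0.013, -0.0036] roll -9.61 (alt 170.4 ) F [-0.7  0.3 -1.3] w 13.0
```

>>> carry_out --pt "0.05 0.002 -0.004" --pt "0.11 0.004 -0.004" --pt "0.17 0.006 -0.004" --pt "0.23 0.008 -0.004" --pt "0.285 0.011 -0.004" --pt "0.325 0.0125 -0.004" --pt "0.3375 0.013 -0.004" --pt "0.3375 0.013 -0.004" --roll '[-1.2, -2.5, -4, -5.5, -7, -8.5, -9.6, -9.6]' --claw '[0, 0, 0, 0, 0, 0, 0, 0]'

```text
clock: 5.3
position: [526.2, -1.8, 299.7]
ee_rot: [0.767, -0.642, -0.001, 0.001]
contact_force: [0.7, -0.6, -2.0]
gripper_width: 12.9
grasp_force: 59.3
```

```bash
python3 - <<'E'
from h import *
plan([526,-1,84],190.3)
p=get_image("wrist"); save("w2",p["img"])
E
```

```text
t 5.3 grasp [525.7  -1.9 145. ] heading y -169.82 zaxis [-0.003 -0.001 -1.   ] j6 -0.13 slide [-0.0008, -0.0001, 0.061] roll -0.12 (alt 179.9 ) F [ 0.7 -0.6 -2. ] w 12.9
```

View pics/w2.png

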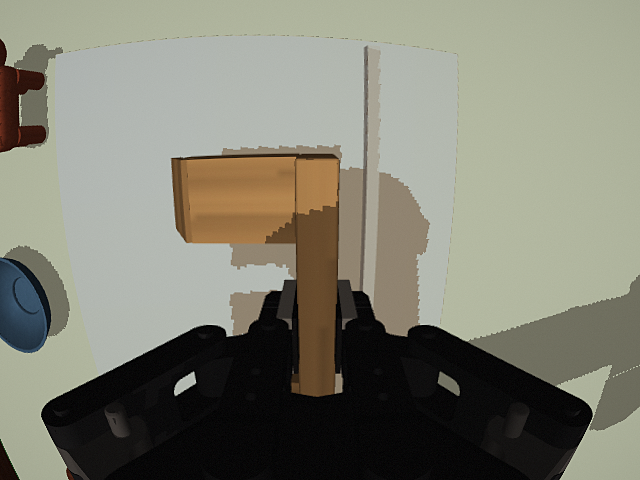

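The chock is held square: its bar runs parallel to the strip (strip at column ~370), and its end at row 155 means the grasp is within 1 mm of centre. Lowering it now.

>>> carry_out --pt "0 0 0.02" --pt "0 0 0.045" --pt "0 0 0.054" --pt "0 0 0.057" --pt "0 0 0.059" --pt "0 0 0.059" --roll '[0, 0, 0, 0, 0, 0]' --claw '[0, 0, 0, 0, 0, 0]'

```text
clock: 6.1
position: [526.9, -0.6, 242.7]
ee_rot: [0.768, -0.641, 0.0, -0.0]
contact_force: [-1.0, 0.5, -1.2]
gripper_width: 13.1
grasp_force: 59.3
```

>>> carry_out --pt "0 0 0.001" --pt "0 0 0.002" --pt "0 0 0.003" --pt "0 0 0.003" --roll '[0, 0, 0, 0]' --claw '[0, 0, 0, 0]'

```text
clock: 6.6
position: [526.7, -0.8, 239.1]
ee_rot: [0.768, -0.641, -0.0, 0.0]
contact_force: [0.8, -0.5, -2.0]
gripper_width: 12.8
grasp_force: 59.3
```

>>> carry_out --pt "0 0 0.001" --pt "0 0 0.002" --pt "0 0 0.002" --roll '[0, 0, 0]' --claw '[0, 0, 0]'

```text
clock: 6.98
position: [526.7, -0.7, 237.1]
ee_rot: [0.768, -0.641, -0.0, 0.0]
contact_force: [-0.3, -0.2, -1.8]
gripper_width: 12.7
grasp_force: 59.3
```

>>> carry_out --pt "0 0 0.001" --pt "0 0 0.002" --pt "0 0 0.002" --roll '[0, 0, 0]' --claw '[0, 0, 0]'

```text
clock: 7.35
position: [526.7, -0.7, 235.9]
ee_rot: [0.768, -0.641, 0.0, -0.0]
contact_force: [-2.2, 0.4, 4.6]
gripper_width: 13.2
grasp_force: 60.1
```

Toes touching. Loosening slightly lets the bar settle while the pads still guide it.

>>> carry_out --pt "0 0 0" --pt "0 0 0" --pt "0 0 0" --pt "0 0 0" --pt "0 0 0.004" --pt "0 0 0.004" --roll '[0, 0, 0, 0, 0, 0]' --claw '[0.017, 0.02, 0.024, 0.024, 0.024, 0.024]'

```text
clock: 8.1
position: [526.5, -0.8, 230.8]
ee_rot: [0.768, -0.641, -0.0, 0.0]
contact_force: [0.3, -0.5, -0.0]
gripper_width: 24.4
grasp_force: 0.0
```

```bash
python3 - <<'E'
from h import *
p=get_image("side"); save("s2",cv2.resize(p["img"][170:310,210:400],(760,560),interpolation=cv2.INTER_CUBIC))
E
```

```text
(no output)
```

View pics/s2.png

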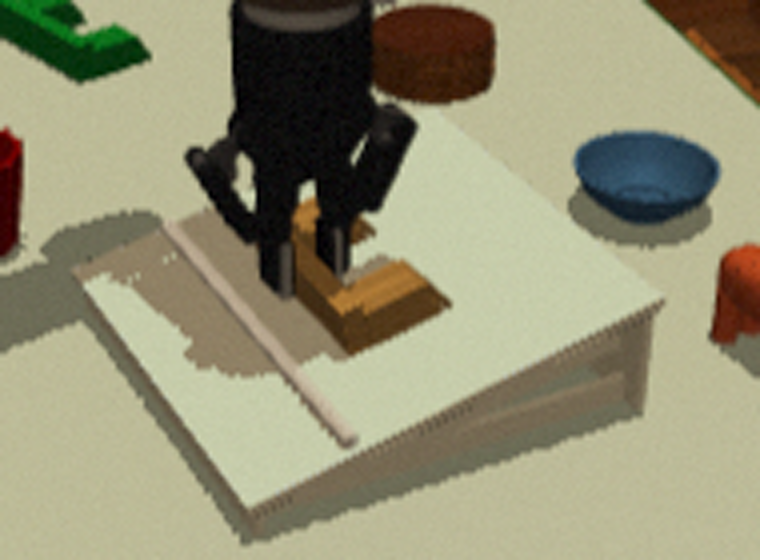

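The chock lies flat uphill of the strip, between the pads. Opening and backing off straight up.

>>> carry_out --pt "0 0 0" --pt "0 0 0" --pt "0 0 -0.01" --pt "0 0 -0.04" --pt "0 0 -0.09" --pt "0 0 -0.13" --pt "0 0 -0.15" --pt "0 0 -0.15" --roll '[0, 0, 0, 0, 0, 0, 0, 0]' --claw '[0.035, 0.04, 0.04, 0.05, 0.07, 0.085, 0.085, 0.085]'

```text
clock: 9.15
position: [526.8, -0.7, 383.6]
ee_rot: [0.768, -0.641, 0.001, -0.002]
contact_force: [0.5, 0.2, -0.1]
gripper_width: 84.8
grasp_force: 0.0
```

```bash
python3 - <<'E'
from h import *
w=np.load("top_w.npy"); im=np.load("top_i.npy")
# pump by colour: dark pixels ; barrel axis by ray to z=22 silhouettes
W=w[215:305,385:460].reshape(-1,3); W=W[(W[:,2]>10)]
b=W[W[:,2]>38]; d=np.array([np.cos(np.radians(31.8)),np.sin(np.radians(31.8))]); n=np.array([-d[1],d[0]])
s=b[:,:2]@d; t=b[:,:2]@n
print("barrel s",np.percentile(s,[0,1,5,50,95,99,100]).round(1)," t",np.percentile(t,[0,5,50,95,100]).round(1))
h=W[:,:2]@d
for lo in np.arange(h.min(),h.max(),8):
    m=(h>=lo)&(h<lo+8); q=W[m]; print(round(lo),m.sum(),np.percentile(q[:,2],90).round(1),(q[:,:2]@n).min().round(1),(q[:,:2]@n).max().round(1),end=" | ")
c=[520,-330]
print("\nnet s",np.array([524.9,-330.2])@d,np.array([517.3,-344.2])@d)
plan([522,-333,160],121.8)
p=get_image("top"); w=cloud(p); B=w[200:320,240:370].reshape(-1,3)
hh=B[:,2]-(0.21*B[:,0]+0.04*B[:,1]-63.37)
hsv=cv2.cvtColor(p["img"],cv2.COLOR_RGB2HSV)[200:320,240:370].reshape(-1,3).astype(int)
m=(hsv[:,1]>70); q=B[m]; print("chock",m.sum(),cv2.minAreaRect(q[:,:2].astype(np.float32)),np.percentile(hh[m],[5,50,95]))
print([(x["at"],x["conf"],at(w,x["at"])) for x in place_of(p,"chock_bar")[:3]])
E
```

```text
barrel s [205.1 218.3 223.1 285.4 345.8 392.5 397.6]  t [-569.9 -565.  -549.8 -535.3 -529.5]
169 1 10.2 -540.9 -540.9 | 177 1 10.7 -512.5 -512.5 | 185 2 15.0 -581.2 -530.2 | Traceback (most recent call last):
  File "<stdin>", line 10, in <module>
    return _quantile_unchecked(
        a, q, axis, out, overwrite_input, method, keepdims, weights)
    return _ureduce(a,
                    func=_quantile_ureduce_func,
    ...<5 lines>...
                    overwrite_input=overwrite_input,
                    method=method)
    r = func(a, **kwargs)
    result = _quantile(arr,
                       quantiles=q,
    ...<2 lines>...
                       out=out,
                       weights=wgt)
    slices_having_nans = np.isnan(arr[-1, ...])
                                  ~~~^^^^^^^^^
IndexError: index -1 is out of bounds for axis 0 with size 0
```

```bash
python3 - <<'E'
from h import *
p=get_image("top"); w=cloud(p); K=p["mtx"];T=p["world_from_camera"]
def ray(px,z):
    r=T[:3,:3]@np.array([(px[0]-K[0,2])/K[0,0],-(px[1]-K[1,2])/K[1,1],-1]); return T[:3,3]+r*(z-T[2,3])/r[2]
a,b=ray((412.1,245.8),22),ray((438.5,285.5),22); print(a,b,(a+b)/2,np.linalg.norm(a-b),np.degrees(np.arctan2(*(a-b)[[1,0]])),"net",ray((430,266),22))
plan([(a+b)[0]/2,(a+b)[1]/2,170],121.8)
B=w[200:320,240:370].reshape(-1,3)
hh=B[:,2]-(0.21*B[:,0]+0.04*B[:,1]-63.37)
hsv=cv2.cvtColor(p["img"],cv2.COLOR_RGB2HSV)[200:320,240:370].reshape(-1,3).astype(int)
m=(hsv[:,1]>70); q=B[m]; print("chock",m.sum(),cv2.minAreaRect(q[:,:2].astype(np.float32)),np.percentile(hh[m],[5,50,95]))
print([(x["at"],x["conf"],at(w,x["at"])) for x in place_of(p,"chock_bar")[:3]])
save("t2",cv2.resize(p["img"][195:320,235:365],(650,600)))
E
```

```text
[ 582.87022437 -288.59172926   22.        ] [ 474.6372513  -353.60958075   22.        ] [ 528.75373783 -321.100655     22.        ] 126.26043509865025 30.99413438185661 net [ 527.22619329 -333.75414534   22.        ]
t 9.2 grasp [526.6  -0.7 227.2] heading y -169.69 zaxis [ 0.001  0.001 -1.   ] j6 -0.13 slide [0.3156, 0.0551, 0.0569] roll 68.51 (alt -111.5 ) F [ 0.3  0.4 -0.3] w 85.1
chock 1701 ((512.9278564453125, 15.02398681640625), (74.43475341796875, 200.5480499267578), 34.3145637512207) [nan nan nan]
[([131.1, 299.2], 0.86, array([455.62469955, 464.99157422,  32.56194879])), ([306.2, 266.1], 0.59, array([492.02557177, -13.19195468, 409.42566775]))]
```

View pics/t2.png

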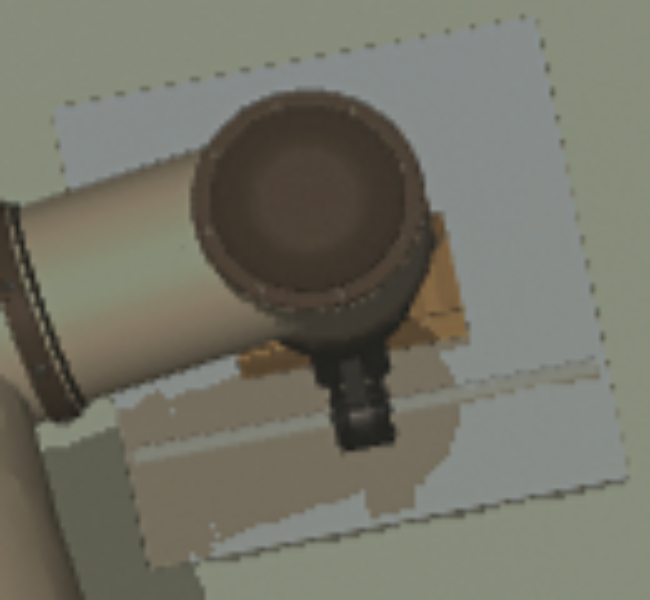

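The arm hides most of the chock, but the visible bar runs parallel to the strip. Going to the pump and then remeasuring both.

>>> carry_out --pt "0.03 0.006 0" --pt "0.08 0.014 0" --pt "0.13 0.023 0.01" --pt "0.18 0.032 0.02" --pt "0.23 0.04 0.03" --pt "0.275 0.048 0.045" --pt "0.305 0.054 0.055" --pt "0.3155 0.055 0.057" --roll '[8.5, 17, 25.5, 34, 42.5, 51, 60, 68.5]' --claw '[0.085, 0.085, 0.085, 0.085, 0.085, 0.085, 0.085, 0.085]'

```text
clock: 10.25
position: [528.2, -322.7, 320.8]
ee_rot: [-0.27, 0.963, 0.002, -0.002]
contact_force: [0.4, 0.7, 0.0]
gripper_width: 85.2
grasp_force: 0.0
```

```bash
python3 - <<'E'
from h import *
p=get_image("top"); w=cloud(p)
B=w[195:320,235:365].reshape(-1,3); hsv=cv2.cvtColor(p["img"],cv2.COLOR_RGB2HSV)[195:320,235:365].reshape(-1,3).astype(int)
hh=B[:,2]-(0.21*B[:,0]+0.04*B[:,1]-63.37)
m=(hsv[:,1]>90)&(np.abs(B[:,1])<110)&(hh>8); q=B[m]; print("chock",m.sum(),cv2.minAreaRect(q[:,:2].astype(np.float32)),np.percentile(hh[m],[5,50,95]))
q=q[hh[m]>29]; print("bar",len(q),cv2.minAreaRect(q[:,:2].astype(np.float32)))
K=p["mtx"];T=p["world_from_camera"]
for x in place_of(p,"chock_bar")[:3]:
    r=T[:3,:3]@np.array([(x["at"][0]-K[0,2])/K[0,0],-(x["at"][1]-K[1,2])/K[1,1],-1]); print(x["conf"],T[:3,3]+r*(60-T[2,3])/r[2])
save("t3",np.hstack([cv2.resize(p["img"][195:320,235:365],(400,400))]))
t3=cv2.resize(p["img"][195:320,235:365],(400,400))
s=read_state(); plan([528.7,-321.1,28],121)
p=get_image("wrist"); M=R.from_quat(s["ee_rot"]).as_matrix(); T=p["T_tool_cam"]; K=p["mtx"]
np.savez("w3",M=M,T=T,K=K,pos=s["position"])
for d in place_of(p,"pump_mid")[:2]:
    x=(d["at"][0]-K[0,2])/K[0,0]; y=(d["at"][1]-K[1,2])/K[1,1]; r=np.hypot(x,y)
    ray=np.array([np.sin(r)*x/r,-np.sin(r)*y/r,-np.cos(r)]); W=M@(T[:3,:3]@ray); o=M@T[:3,3]+s["position"]
    print(d["at"],d["conf"],o+W*(22-o[2])/W[2])
save("w3",np.hstack([cv2.resize(p["img"],(400,300)),cv2.resize(t3,(300,300))]))
E
```

```text
chock 668 ((554.0582885742188, 3.5246810913085938), (68.11766815185547, 118.59233093261719), 10.497007369995117) [14.20241161 25.33957182 35.33833221]
bar 202 ((546.279296875, 2.0746536254882812), (52.031795501708984, 117.17263793945312), 9.69399642944336)
0.95 [531.47362295  -3.30589983  60.        ]
0.61 [452.8153607  456.51140784  60.        ]
t 10.35 grasp [ 527.9 -321.8  166.9] heading y 121.7 zaxis [-0.004  0.001 -1.   ] j6 -0.73 slide [-0.001, 0.0003, 0.1389] roll 0.7 (alt -179.3 ) F [-0.1 -0.3 -0.1] w 85.1
[315.9, 226.9] 0.96 [ 528.22962665 -321.50957289   22.        ]
[110.5, 72.5] 0.67 [ 505.4018693  -526.59769239   22.        ]
```

View pics/w3.png

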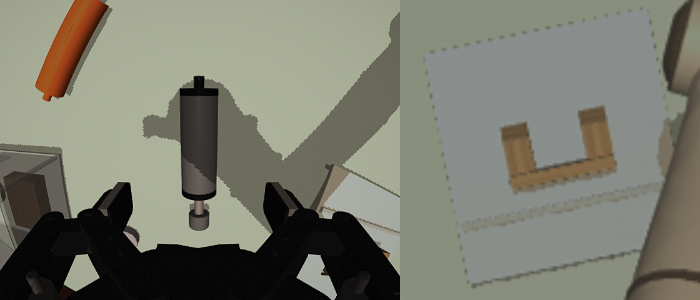

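The wrist view has the grey pump centred under the gripper, and the top view shows the chock flat and square. Both networks agree with my measurements. Grasping the pump at mid-barrel.

>>> carry_out --pt "-0.001 0 0.04" --pt "-0.001 0 0.09" --pt "-0.001 0 0.125" --pt "-0.001 0 0.139" --pt "-0.001 0 0.139" --pt "-0.001 0 0.139" --pt "-0.001 0 0.139" --pt "-0.001 0 0.139" --roll '[0, 0, 0, 0, 0, 0, 0, 0]' --claw '[0.085, 0.085, 0.085, 0.085, 0, 0, 0, 0]'

```text
clock: 11.45
position: [530.7, -320.6, 187.4]
ee_rot: [-0.274, 0.962, -0.001, 0.002]
contact_force: [0.9, 0.9, 5.9]
gripper_width: 41.8
grasp_force: 61.6
```

>>> carry_out --pt "0 0 0" --pt "0 0 -0.02" --pt "0 0 -0.06" --pt "0 0 -0.11" --pt "0 0 -0.15" --pt "0 0 -0.17" --pt "0 0 -0.17" --pt "0 0 -0.17" --roll '[0, 0, 0, 0, 0, 0, 0, 0]' --claw '[0, 0, 0, 0, 0, 0, 0, 0]'

```text
clock: 12.45
position: [529.3, -320.2, 353.4]
ee_rot: [-0.274, 0.962, 0.001, -0.001]
contact_force: [0.1, -0.3, -2.8]
gripper_width: 42.0
grasp_force: 61.5
```

```bash
python3 - <<'E'
from h import *
s=read_state(); p=get_image("wrist"); T=p["T_tool_cam"]; K=p["mtx"]
for d in place_of(p,"pump_mid")[:2]:
    x=(d["at"][0]-K[0,2])/K[0,0]; y=(d["at"][1]-K[1,2])/K[1,1]; r=np.hypot(x,y)
    ray=T[:3,:3]@np.array([np.sin(r)*x/r,-np.sin(r)*y/r,-np.cos(r)]); o=T[:3,3]
    print(d["at"],d["conf"],"tool coords of pump mid",o+ray*(165.4-o[2])/ray[2])
save("w4",p["img"])
# target: chock frame axis; pump axis first at chock x=100
a=np.radians(10.3); u=np.array([np.cos(a),np.sin(a)]); o=np.array([526.7,-.7])
g=o+u*100*np.cos(np.radians(12)); print("g",g)
plan([*g,200],10.3)
E
```

```text
[126.2, 73.0] 0.94 tool coords of pump mid [ 94.99265817 -74.09412878 165.4       ]
[315.9, 302.7] 0.72 tool coords of pump mid [ 1.34453578e+00 -1.19967077e-01  1.65400000e+02]
g [622.93847893  16.78949577]
t 12.55 grasp [ 529.  -320.1  198.5] heading y 121.8 zaxis [-0.003  0.001 -1.   ] j6 -0.73 slide [-0.257, 0.2373, -0.0013] roll -68.5 (alt 111.5 ) F [ 1.   0.4 -1.9] w 41.9
```

View pics/w4.png

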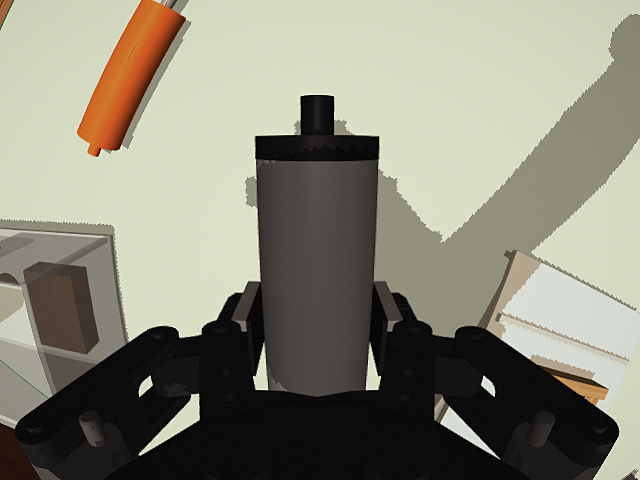

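The pump is held straight. Its end cap at row 136 puts the barrel middle 1.6 mm off the pads, which I will compensate. Carrying it to above the slope behind the chock.

>>> carry_out --pt "-0.03 0.028 -0.001" --pt "-0.07 0.064 -0.001" --pt "-0.11 0.1 -0.001" --pt "-0.15 0.138 -0.001" --pt "-0.19 0.175 -0.001" --pt "-0.225 0.207 -0.001" --pt "-0.248 0.229 -0.001" --pt "-0.257 0.2373 -0.001" --roll '[-8.5, -17, -25.5, -34, -42.5, -51, -60, -68.5]' --claw '[0, 0, 0, 0, 0, 0, 0, 0]'

```text
clock: 13.55
position: [623.5, 18.8, 354.5]
ee_rot: [0.77, -0.638, -0.001, 0.001]
contact_force: [-0.6, -0.3, -3.1]
gripper_width: 41.6
grasp_force: 61.5
```

```bash
python3 - <<'E'
from h import *
a=np.radians(10.3); u=np.array([np.cos(a),np.sin(a)]); v=np.array([-u[1],u[0]]); o=np.array([526.7,-.7])
g=o+u*100*np.cos(np.radians(12))+1.6*v
# deck z at g (deck origin 560,4.7,52), pump axis 22.5 above, grasp 10.7 above axis
hz=52+(g-[560,4.7])@u*np.tan(np.radians(12)); print(g,"deck z",hz,"touch grasp z",hz+22.5+10.7)
plan([*g,hz+33.2+10],10.3)
E
```

```text
[622.65239538  18.36371183] deck z 65.62186927713002 touch grasp z 98.82186927713002
t 13.55 grasp [623.1  18.8 199.8] heading y -169.27 zaxis [-0.003 -0.    -1.   ] j6 -0.1 slide [0.0003, 0.0007, 0.091] roll 0.43 (alt -179.6 ) F [-0.6 -0.3 -3.1] w 41.6
```

>>> carry_out --pt "0 0 0.03" --pt "0 0 0.06" --pt "0 0.0005 0.08" --pt "0 0.0005 0.09" --pt "0 0.0005 0.09" --pt "0 0.0005 0.09" --roll '[0, 0, 0, 0, 0, 0]' --claw '[0, 0, 0, 0, 0, 0]'

```text
clock: 14.3
position: [623.2, 16.6, 267.1]
ee_rot: [0.768, -0.641, 0.001, -0.001]
contact_force: [-0.5, 0.2, -1.9]
gripper_width: 41.7
grasp_force: 61.7
```

```bash
python3 - <<'E'
from h import *
plan([622.65,18.36,98.8],10.3)
E
```

```text
t 14.3 grasp [623.4  16.7 112.4] heading y -169.67 zaxis [ 0.002  0.    -1.   ] j6 -0.11 slide [-0.0018, 0.0002, 0.0136] roll 0.03 (alt -180.0 ) F [-0.5  0.2 -1.9] w 41.7
```

Creep down to contact.

>>> carry_out --pt "-0.001 0 0.004" --pt "-0.0017 0 0.008" --pt "-0.0017 0 0.01" --pt "-0.0017 0 0.01" --roll '[0, 0, 0, 0]' --claw '[0, 0, 0, 0]'

```text
clock: 14.8
position: [622.4, 18.3, 256.0]
ee_rot: [0.768, -0.641, -0.0, 0.0]
contact_force: [-0.3, -0.8, -3.5]
gripper_width: 42.1
grasp_force: 61.7
```

>>> carry_out --pt "0 0 0.001" --pt "0 0 0.002" --pt "0 0 0.002" --roll '[0, 0, 0]' --claw '[0, 0, 0]'

```text
clock: 15.18
position: [622.5, 18.2, 254.4]
ee_rot: [0.768, -0.641, 0.0, -0.0]
contact_force: [-0.6, 0.1, -2.1]
gripper_width: 42.1
grasp_force: 61.8
```

>>> carry_out --pt "0 0 0.001" --pt "0 0 0.002" --pt "0 0 0.002" --roll '[0, 0, 0]' --claw '[0, 0, 0]'

```text
clock: 15.55
position: [622.4, 18.3, 254.3]
ee_rot: [0.768, -0.64, 0.0, -0.0]
contact_force: [-4.4, 1.6, 8.0]
gripper_width: 42.4
grasp_force: 62.7
```

Touched the deck. Easing the pressure, then moving downhill parallel to the slope.

>>> carry_out --pt "0 0 -0.0015" --pt "0 0.004 -0.0007" --pt "0 0.009 0.0004" --pt "0 0.014 0.0015" --pt "0 0.018 0.0023" --pt "0 0.018 0.0023" --roll '[0, 0, 0, 0, 0, 0]' --claw '[0, 0, 0, 0, 0, 0]'

```text
clock: 16.3
position: [604.5, 15.0, 250.4]
ee_rot: [0.768, -0.641, 0.0, -0.0]
contact_force: [-0.1, -0.8, 5.7]
gripper_width: 42.0
grasp_force: 62.5
```

>>> carry_out --pt "0 0.002 0.0004" --pt "0 0.004 0.0009" --pt "0 0.004 0.0009" --roll '[0, 0, 0]' --claw '[0, 0, 0]'

```text
clock: 16.68
position: [601.0, 14.4, 249.7]
ee_rot: [0.768, -0.64, 0.001, -0.001]
contact_force: [1.1, 0.8, 5.9]
gripper_width: 42.0
grasp_force: 62.5
```

>>> carry_out --pt "0 0.002 -0.0004" --pt "0 0.005 0.0003" --pt "0 0.008 0.0009" --pt "0 0.008 0.0009" --roll '[0, 0, 0, 0]' --claw '[0, 0, 0, 0]'

```text
clock: 17.18
position: [592.3, 12.8, 247.7]
ee_rot: [0.768, -0.641, -0.001, 0.001]
contact_force: [0.1, 0.5, 2.5]
gripper_width: 42.2
grasp_force: 62.2
```

>>> carry_out --pt "0 0.003 0.0006" --pt "0 0.006 0.0012" --pt "0 0.008 0.0017" --pt "0 0.008 0.0017" --roll '[0, 0, 0, 0]' --claw '[0, 0, 0, 0]'

```text
clock: 17.68
position: [584.6, 11.3, 246.1]
ee_rot: [0.768, -0.641, -0.0, 0.001]
contact_force: [0.1, 0.1, 0.6]
gripper_width: 41.6
grasp_force: 62.1
```

```bash
python3 - <<'E'
from h import *
p=get_image("side"); save("s3",cv2.resize(p["img"][170:310,210:400],(760,560),interpolation=cv2.INTER_CUBIC))
E
```

```text
(no output)
```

View pics/s3.png

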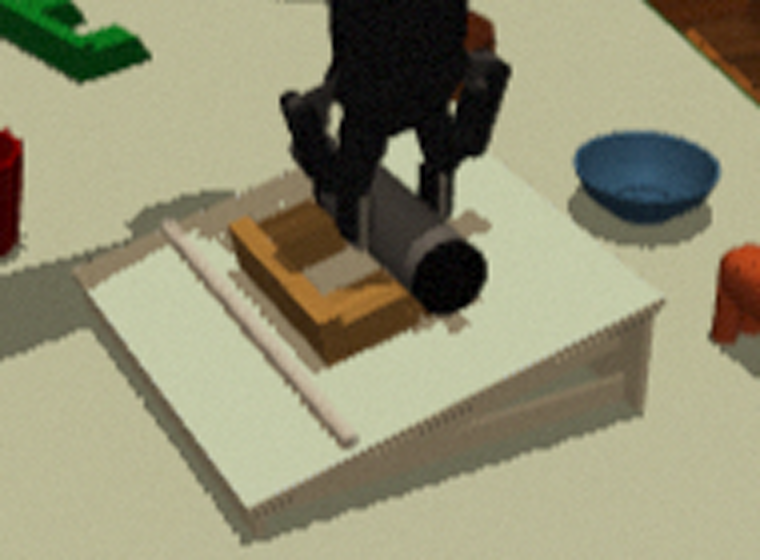

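The pump sits against both wedge ends on the deck, and the chock has begun moving square. About 10 mm is left to the strip. Continuing in small steps while watching the force.

>>> carry_out --pt "0 0.002 0.0005" --pt "0 0.004 0.001" --pt "0 0.006 0.0015" --pt "0 0.006 0.0015" --roll '[0, 0, 0, 0]' --claw '[0, 0, 0, 0]'

```text
clock: 18.23
position: [578.9, 10.3, 244.9]
ee_rot: [0.768, -0.641, -0.0, 0.0]
contact_force: [-0.2, -0.0, 1.5]
gripper_width: 42.1
grasp_force: 62.1
```

>>> carry_out --pt "0 0.001 0.0003" --pt "0 0.002 0.0006" --pt "0 0.002 0.0006" --roll '[0, 0, 0]' --claw '[0, 0, 0]'

```text
clock: 18.6
position: [577.3, 10.1, 244.6]
ee_rot: [0.768, -0.641, 0.0, -0.0]
contact_force: [1.0, -0.3, 3.2]
gripper_width: 42.0
grasp_force: 62.1
```

>>> carry_out --pt "0 0.001 0.0002" --pt "0 0.002 0.0004" --pt "0 0.002 0.0004" --roll '[0, 0, 0]' --claw '[0, 0, 0]'

```text
clock: 18.98
position: [575.2, 9.7, 244.1]
ee_rot: [0.768, -0.641, 0.0, -0.0]
contact_force: [0.7, 1.0, 4.0]
gripper_width: 42.3
grasp_force: 62.1
```

>>> carry_out --pt "0 0.001 0.0002" --pt "0 0.002 0.0004" --pt "0 0.002 0.0004" --roll '[0, 0, 0]' --claw '[0, 0, 0]'

```text
clock: 19.35
position: [573.2, 9.3, 243.7]
ee_rot: [0.768, -0.641, 0.0, -0.0]
contact_force: [1.0, -0.1, 4.3]
gripper_width: 42.3
grasp_force: 62.1
```

>>> carry_out --pt "0 0.001 0.0002" --pt "0 0.002 0.0004" --pt "0 0.002 0.0004" --roll '[0, 0, 0]' --claw '[0, 0, 0]'

```text
clock: 19.73
position: [571.3, 8.9, 243.3]
ee_rot: [0.768, -0.641, 0.0, -0.0]
contact_force: [0.8, 0.5, 4.2]
gripper_width: 42.2
grasp_force: 62.2
```

>>> carry_out --pt "0 0.001 0.0002" --pt "0 0.002 0.0004" --pt "0 0.002 0.0004" --roll '[0, 0, 0]' --claw '[0, 0, 0]'

```text
clock: 20.1
position: [569.8, 8.7, 243.0]
ee_rot: [0.768, -0.641, 0.001, -0.001]
contact_force: [3.2, 0.7, 3.8]
gripper_width: 41.9
grasp_force: 62.2
```

>>> carry_out --pt "0 0.0005 0.0001" --pt "0 0.001 0.0002" --pt "0 0.001 0.0002" --roll '[0, 0, 0]' --claw '[0, 0, 0]'

```text
clock: 20.48
position: [569.4, 8.6, 243.0]
ee_rot: [0.768, -0.641, 0.001, -0.001]
contact_force: [6.3, -0.0, 3.1]
gripper_width: 41.9
grasp_force: 62.2
```

>>> carry_out --pt "0 0.0003 0.0001" --pt "0 0.0006 0.0001" --pt "0 0.0006 0.0001" --roll '[0, 0, 0]' --claw '[0, 0, 0]'

```text
clock: 20.85
position: [569.2, 8.5, 243.1]
ee_rot: [0.768, -0.641, 0.002, -0.002]
contact_force: [6.7, 0.7, 3.2]
gripper_width: 41.9
grasp_force: 62.1
```

>>> carry_out --pt "0 0.0001 0" --pt "0 0.0002 0" --pt "0 0.0002 0" --pt "0 0.0002 0" --roll '[0, 0, 0, 0]' --claw '[0, 0, 0, 0]'

```text
clock: 21.35
position: [569.1, 8.5, 243.1]
ee_rot: [0.768, -0.641, 0.002, -0.002]
contact_force: [7.6, 0.0, 2.1]
gripper_width: 41.9
grasp_force: 62.1
```

```bash
python3 - <<'E'
from h import *
s=read_state(); print(s["contact_force"],s["wrist_torque"],s["joint_vel"].round(4))
for n in("side","top"):
    p=get_image(n); w=cloud(p); K=p["mtx"];T=p["world_from_camera"]
    a=np.radians(10.3); u=np.array([np.cos(a),np.sin(a)]); v=np.array([-u[1],u[0]])
    hsv=cv2.cvtColor(p["img"],cv2.COLOR_RGB2HSV).astype(int)
    q=w-np.array([560,4.7,52]); X=(q[...,:2]@u)/np.cos(np.radians(12)); Y=q[...,:2]@v; h=q[...,2]-q[...,:2]@u*np.tan(np.radians(12))
    m=(hsv[...,1]>90)&(np.abs(X)<125)&(np.abs(Y)<110)&(h>2)&(h<45)
    print(n,m.sum())
    for y in (-55,-45,-30,-15,0,15,30,45,55):
        k=m&(np.abs(Y-y)<4); print(y,k.sum(),np.percentile(X[k],[0,3,50]).round(1) if k.sum()>3 else "")
E
```

```text
[7.62917055 0.03588565 2.05068422] [-0.05610564 -2.02228485 -0.16484733] [ 0.0003 -0.0013  0.0005  0.0013  0.0007  0.0004]
side 992
-55 72 [-69.9 -69.5 -41.8]
-45 57 [-71.2 -70.3 -46.6]
-30 33 [-70.6 -70.5 -62.4]
-15 18 [-69.7 -69.7 -66.9]
0 31 [-70.4 -70.3 -61.9]
15 21 [-71.  -70.6 -66.6]
30 137 [-70.9 -68.6 -32.7]
45 49 [-70.8 -70.2 -40.6]
55 48 [-71.1 -70.  -43.8]
top 612
-55 68 [-68.3 -67.1 -39.1]
-45 65 [-68.4 -66.3 -39.8]
-30 37 [-68.3 -67.6 -49.8]
-15 16 [-68.2 -67.9 -61.8]
0 15 [-67.8 -67.5 -62. ]
15 16 [-68.1 -67.8 -61.3]
30 43 [-68.1 -67.  -46.7]
45 70 [-68.7 -66.6 -38.7]
55 67 [-67.2 -66.2 -37.5]
```

The bar's back face lies at a uniform -68 to -70 mm across its length, so the chock is square and butted. The press force is about 7.5 N and the pump is on the deck. Letting go gently, then going straight up.

>>> carry_out --pt "0 0 0" --pt "0 0 0" --pt "0 0 0" --pt "0 0 0" --pt "0 0 0" --pt "0 0 -0.006" --pt "0 0 -0.018" --pt "0 0 -0.035" --roll '[0, 0, 0, 0, 0, 0, 0, 0]' --claw '[0.044, 0.048, 0.054, 0.06, 0.06, 0.06, 0.06, 0.06]'

```text
clock: 22.45
position: [567.5, 8.2, 278.3]
ee_rot: [0.768, -0.641, -0.0, 0.0]
contact_force: [-0.1, 0.5, 0.9]
gripper_width: 60.1
grasp_force: 0.0
```

>>> carry_out --pt "0 0 -0.04" --pt "0 0 -0.09" --pt "0 0 -0.14" --pt "0 0 -0.17" --pt "0 0 -0.17" --pt "0.05 0 -0.17" --pt "0.1 0 -0.17" --pt "0.15 0 -0.17" --roll '[0, 0, 0, 0, 0, 0, 0, 0]' --claw '[0.06, 0.06, 0.06, 0.06, 0.06, 0.06, 0.06, 0.06]'

```text
clock: 23.45
position: [594.2, -140.5, 446.9]
ee_rot: [0.768, -0.64, -0.001, 0.0]
contact_force: [0.7, 0.6, 1.1]
gripper_width: 60.1
grasp_force: 0.0
```

>>> carry_out --pt "0.05 0 0" --pt "0.1 0 0" --pt "0.15 0 0" --pt "0.15 0 0" --roll '[0, 0, 0, 0]' --claw '[0.06, 0.06, 0.06, 0.06]'

```text
clock: 23.95
position: [621.0, -290.0, 445.2]
ee_rot: [0.766, -0.642, -0.002, 0.001]
contact_force: [0.0, -0.2, -0.9]
gripper_width: 60.4
grasp_force: 0.0
```

```bash
python3 - <<'E'
from h import *
a=np.radians(10.3); u=np.array([np.cos(a),np.sin(a)]); v=np.array([-u[1],u[0]])
for n in("top","side"):
    p=get_image(n); w=cloud(p); hsv=cv2.cvtColor(p["img"],cv2.COLOR_RGB2HSV).astype(int)
    q=w-np.array([560,4.7,52]); X=(q[...,:2]@u)/np.cos(np.radians(12)); Y=q[...,:2]@v; h=q[...,2]-q[...,:2]@u*np.tan(np.radians(12))
    B=(np.abs(X)<125)&(np.abs(Y)<140)&(h>4)&(h<60)
    m=B&(hsv[...,1]>90); k=B&(hsv[...,1]<70)&(hsv[...,2]<110)&(h>15)
    print(n,[(y,np.percentile(X[m&(np.abs(Y-y)<5)],3).round(1)) for y in (-52,-25,0,25,52) if (m&(np.abs(Y-y)<5)).sum()>3],"chockY",np.percentile(Y[m],[1,99]))
    b=k&(h>36); print("pump",k.sum(),"crest",[(y,np.median(X[b&(np.abs(Y-y)<8)]).round(1),np.percentile(h[b&(np.abs(Y-y)<8)],90).round(1)) for y in(-50,-25,0,25,50) if (b&(np.abs(Y-y)<8)).sum()>3],"Y",np.percentile(Y[b],[1,99]))
    K=p["mtx"];T=p["world_from_camera"]
    for t,z in (("pump_mid",70),("chock_bar",54)):
        for x in place_of(p,t)[:2]:
            r=T[:3,:3]@np.array([(x["at"][0]-K[0,2])/K[0,0],-(x["at"][1]-K[1,2])/K[1,1],-1]); g=(T[:3,3]+r*(z-T[2,3])/r[2])[:2]-[560,4.7]; print(t,round(x["conf"],2),g@u,g@v)
E
```

```text
top [(-52, np.float64(-39.3)), (-25, np.float64(-67.4)), (0, np.float64(-67.5)), (25, np.float64(-68.4)), (52, np.float64(-67.1))] chockY [-56.51640922  58.10543223]
pump 1005 crest [(-50, np.float64(9.0), np.float64(47.2)), (-25, np.float64(9.5), np.float64(48.7)), (0, np.float64(10.0), np.float64(49.7)), (25, np.float64(9.6), np.float64(47.6)), (50, np.float64(10.3), np.float64(48.4))] Y [-64.29959246 111.69794822]
pump_mid 0.92 14.71132919855834 -7.974376012361961
pump_mid 0.64 -152.5417522393761 -503.9709753271068
chock_bar 0.78 -27.99848361403306 462.72161683675904
side [(-52, np.float64(-70.2)), (-25, np.float64(-70.2)), (0, np.float64(-70.7)), (25, np.float64(-69.3)), (52, np.float64(-68.8))] chockY [-80.89065864  57.65689226]
pump 748 crest [(-50, np.float64(3.3), np.float64(44.2)), (-25, np.float64(2.0), np.float64(43.3)), (0, np.float64(3.3), np.float64(43.4)), (25, np.float64(2.6), np.float64(43.8)), (50, np.float64(3.7), np.float64(43.6))] Y [-66.92378653  59.24720025]
pump_mid 0.92 -169.61854560956124 -538.8673530286271
pump_mid 0.78 14.374233979493601 14.210444455427881
chock_bar 0.84 -54.20931218760558 1.9425276692314366
chock_bar 0.76 -66.98306489605342 373.73525058968636
```

```bash
python3 -c "
from bench import *
print(job_done())"
```

```text
the job is handed in; nothing more can be done
None
```

I handed the job in at about 24 s on the robot's clock. The chock lies flat and square against the strip, and the pump rests on the deck against both wedge ends, centred to within a few mm. I pressed it at about 7.5 N before letting go, and the other ornaments were left alone.

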